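# Index the ink turntable by one notch

### The arm

A 6-joint arm with a two-finger parallel gripper is mounted at the origin on the work surface; the furniture and walls round the work are solid. World frame = base frame: x ahead of the robot, y to its left, z up, the work surface at z = 0. Lengths are in m, angles in rad, forces in N, time in s.
With the tool pointing down it reaches from about 0.425 to 0.95 m from the base axis. Payload 3.5 kg.
Tool frame: the origin (TCP) lies on the mounting face of the last link; the fingertips stand 173 mm ahead of it and the grasp point (between the pads) lies 155 mm ahead of it; z points along the fingers, x is the direction in which the jaws open and shut, and the axes are right-handed (so a half turn about z gives the same grasp; the last joint's range is limited). The gripper opens to 85 mm and grips with 20 to 120 N. Pads are 22 mm wide; open, the fingers measure 114 mm over their backs; the gripper's body (76 mm by 85 mm) begins 54 mm behind the grasp point. The pads swing forward as they close: fully open they stand 13 mm farther back than shut.
Start: joints at [-1.325, 0.286, 1.577, -0, 1.279, -0.15], TCP at [0.26, -0.623, 0.405] pointing down, gripper open.
Joint ranges: [-2.77, 2.77], [-0.9, 2.22], [0.21, 2.48], [-1.53, 4.67], [0.24, 2.81], [-2.84, 2.84]. Speed limits (rad/s): [2.79, 2.79, 3.14, 3.14, 3.14, 3.14].

### API

Orientations are given as a unit quaternion [x, y, z, w].
In Python, from plant import get_state, read_camera, sign_off gives the robot as it stands.
- The arm moves only by the shell command python3 -m jog 'ROWS' [FORCE]. ROWS is JSON, a list of rows, each an object of numbers: "grip": the closure, from 0 (fully open) to 1 (shut); "x", "y", "z": the shift along the tool's x, y, z in mm; "rx", "ry", "rz": the turn, a rotation vector about the tool's x, y, z in degrees. A call has 1 to 8 rows; each row shifts and turns the commanded pose from where the row before left it, along the tool's axes as they then stand; what a row does not reach is not made up. A row lasts 1/12 s, in which the tool goes at most 41.7 mm and 7.16 degrees, less where a joint would pass 70% of its speed; a pose out of reach is approached as far as the arm can. A call with a gripper value outside its range is refused whole. The fingers move at their own pace and stop on an object; FORCE is the grip in N (left out, the last holds). Time passes only in rows, so rows that do not move let the fingers close. It gives the time, the measured TCP pose, the force and the opening at its end, in the units of the state.
- get_state(): the state, without advancing time (a new reading comes with each control period).
- read_camera(name): name is "side" or "top" or "wrist"; returns a dict with "frame" (480x640x3 uint8, red, green, blue), "intrinsics" (3x3 intrinsics, pixels), "k1" (the pictures are not rectified: a ray, as slopes to the right and down, at radius r is drawn at 1 + k1 r^2 times it, then the intrinsics apply), "R" (3x3) and "t" (3): a world point X has camera coordinates R X + t. Camera axes: x right, y down, z forward; pixel columns grow to the right and rows downward; lengths in m; the calibration is good to about 2 mm. A picture is of the moment at which its call begins. There is no depth.
- sign_off(): hands the job in, once; it reports no verdict.
The state is a dict: "time": time; "qpos": joint angles; "dq": joint speeds; "joint_efforts": joint torques, N m; "eef_pos": TCP position; "tcp_rot": TCP orientation; "contact_force": force on the tool from outside, world axes, zero at the start; "wrist_torque": the same for the moment, N m; "opening": opening from 0.0 (shut) to 1.0 (fully open).
Only numpy, scipy, OpenCV 4.12 (cv2) and the standard library are available. Lean on these libraries where they do the work, as an engineer would, in place of code of your own. Each camera call takes 0.05 s, during which the arm holds its last target.

### The job

Turn the round ink turntable on to its next notch, anticlockwise seen from above: with a fingertip press the black mushroom head of its spring plunger fully in, turn the table out of its notch with the plunger pressed, and let the plunger spring up into the very next notch and lock there. Do not go past that notch, not even briefly, or turn the table the wrong way. Nothing is gripped or lifted: do not touch the two ink jars riding on the table, and leave everything else on the bench where it stands.

Things in the scene. Friction and masses are not known exactly. Their poses are not given: they have to be found in the camera images.
- hub (a point): Centre of the turntable, on its vertical axis, at the upper face of its steel disc (174 mm across, 34 mm above the bench). A screw head 11 mm tall stands on it.
- drum: Fixed grey drum in which the disc turns, 232 mm across, origin under its centre, on the bench. Its rim (radii 90 to 114 mm, 10 mm thick, top 40 mm above the bench) has six open notches 13 mm wide, 60 degrees apart. Its x axis points to the notch where the table is locked at the start; it is turned at random about the vertical.
- plunger_top (a point): Centre of the flat top of the plunger's black mushroom head (36 mm across, 12 mm thick, on an upright 13 mm steel stem), 66 mm from the hub's axis; it goes round with the table. 86 mm above the bench when up; pressed straight down. A brass tooth at the stem's foot points outward into a notch of the rim.
- plunger (a joint): Travel of the plunger, m: 0 up, tooth locked in a notch (1 degree of play); 0.016 fully in. Spring 3 N at 0, 7 N fully in. Beyond 0.010 the tooth is below the rim and the table is free. Once the tooth is under the solid rim it stays down at about 0.009 without a finger on it, and springs up by itself on reaching a notch.
- turntable (a joint): Turn of the table from its starting notch, rad, positive anticlockwise seen from above; next notch at 1.047 (60 degrees). Light friction (about 0.1 N m), no spring: about 2 N sideways on the plunger's head moves it, by the friction of a fingertip pressing on top or by pushing the side of the head.
- ink_black_mid (a point): Middle of the ink jar with the black lid (48 mm across, 50 mm tall), loose in a low-fenced seat on the turntable, 52 mm from the axis, 120 degrees round from the plunger to one side or the other. It rides along; not to be touched.
- ink_ochre_mid (a point): Middle of the ink jar with the ochre lid, same size, in the other seat. It rides along; not to be touched.
- ink_black: The black-lidded jar, origin at the centre of its underside (34 mm above the bench when seated).
- ink_ochre: The ochre-lidded jar, origin at the centre of its underside (34 mm above the bench when seated).
- glue_stick: Glue stick standing on the bench, 26 mm across, 87 mm tall, origin at its underside. Bystander.
- eraser: Small eraser, 19x43x13 mm, on the bench beyond the drum, origin at its underside. Bystander.
- sharpener: Small pencil sharpener, 15x26x14 mm, on the bench between the drum and the paper guillotine, origin at its underside. Bystander.

How it is judged:
On the way, in this order (a step that is already met when the one before it is completed fails the run):
1. the plunger is pressed in, the table still at its first notch (value of joint plunger above 0.0105 m and value of joint turntable below 0.15 rad), for 0.05 s.
2. the table is turned well out of its first notch, the tooth below the ring (value of joint plunger above 0.008 m and value of joint turntable between 0.3 and 1 rad), for 0.05 s.
At the end, for the whole second after the job is handed in: The table stands still, locked at the next notch anticlockwise (60 degrees, within 2 degrees), the plunger fully up (within 2 mm), both jars upright in their seats (value of joint turntable between 1.012 and 1.082 rad and value of joint plunger below 0.002 m and velocity of joint turntable between -0.02 and 0.02 rad/s and horizontal distance between each of ink_black, ink_ochre and hub below 0.06 m and height (world z) of each of ink_black, ink_ochre below 0.044 m and angle between each of ink_black, ink_ochre's own z axis and vertical below 0.15 rad); the robot touches nothing.
It fails at once if the table is turned past the next notch (by more than 7 degrees) (value of joint turntable above 1.17 rad).
It fails at once if the table is turned the wrong way (by more than 7 degrees) (value of joint turntable below -0.12 rad).
It fails at once if the robot touches an ink jar on the turntable (contact force between any of the fingers, the arm and ink_black above 0.5 N or contact force between any of the fingers, the arm and ink_ochre above 0.5 N).
It fails at once if a jar on the turntable is lifted or leaves its seat (not ((horizontal distance between ink_black and hub below 0.06 m and height (world z) of ink_black below 0.044 m and angle between ink_black's own z axis and vertical below 0.15 rad) and (horizontal distance between ink_ochre and hub below 0.06 m and height (world z) of ink_ochre below 0.044 m and angle between ink_ochre's own z axis and vertical below 0.15 rad))).
It fails at once if a bystander is moved by more than 15 mm (distance of any of glue_stick, eraser, sharpener from where it was at the start of the episode above 0.015 m).
It also fails if it takes over 42 s, if anything falls off the work surface, if the arm or the gripper's body presses on something with over 40 N, if the wrist force passes 120 N, or if a joint passes its speed limit or range.

## Working session

There is one attempt and no reset: what is moved stays moved. The work goes in short steps, Python scripts to look and compute and a shell command to move; the robot and the scene stay as the last step left them, time stands still between calls to the robot, and variables do not carry over. Pictures are saved under pics/ and viewed, and the job is handed in when it is done.

```bash
mkdir -p pics; ls
python3 - <<'E'
from plant import get_state, read_camera
import cv2
s=get_state();print({k:s[k] for k in('time','eef_pos','tcp_rot','contact_force','opening')})
for n in('side','top','wrist'):
    c=read_camera(n);cv2.imwrite(f'pics/{n}0.png',c['frame'][:,:,::-1]);print(n,c['intrinsics'],c['k1'],c['R'],c['t'])
E
```

```text
pics
{'time': 0.0, 'eef_pos': array([ 0.26020554, -0.6225603 ,  0.40332225]), 'tcp_rot': array([ 8.32323055e-01, -5.54289556e-01, -8.83798397e-04, -8.00010482e-04]), 'contact_force': array([-0.47082024,  0.07773537,  0.03923114]), 'opening': 1.0005601029390667}
side [[510.57815671   0.         319.20739673]
 [  0.         510.57815671 241.24662341]
 [  0.           0.           1.        ]] -0.087453889620882 [[-0.99770222  0.06447403 -0.02081752]
 [ 0.04535691  0.40736061 -0.91214039]
 [-0.05032913 -0.91098871 -0.40934893]] [0.4740279  0.17109108 0.72950008]
top [[539.58210982   0.         315.22614581]
 [  0.         539.58210982 241.19167732]
 [  0.           0.           1.        ]] 0.022342690701040675 [[-0.01320818 -0.99990883  0.00280752]
 [-0.99034925  0.0126944  -0.13801165]
 [ 0.13796342 -0.0046033  -0.99042663]] [-0.23331426  0.46487627  0.8915806 ]
wrist [[396.59661356   0.         321.08629604]
 [  0.         396.59661356 238.73199561]
 [  0.           0.           1.        ]] -0.08029047145263339 [[ 0.38514876 -0.92285394 -0.00102012]
 [-0.88750142 -0.37069712  0.27372409]
 [-0.25298551 -0.10451914 -0.96180772]] [-0.67544414 -0.034557    0.37722419]
```

View pics/side0.png

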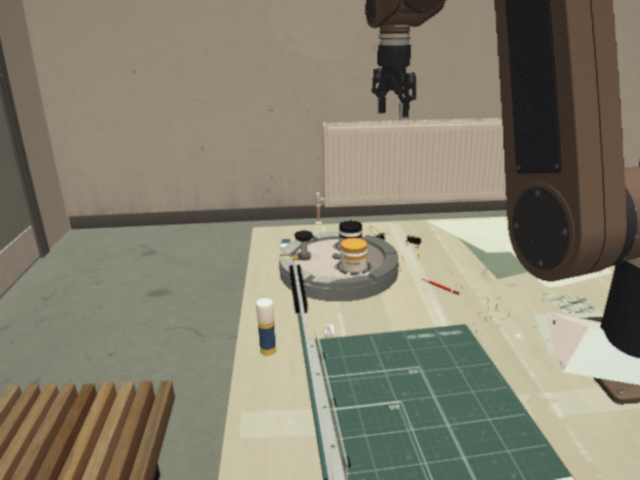

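View pics/top0.png

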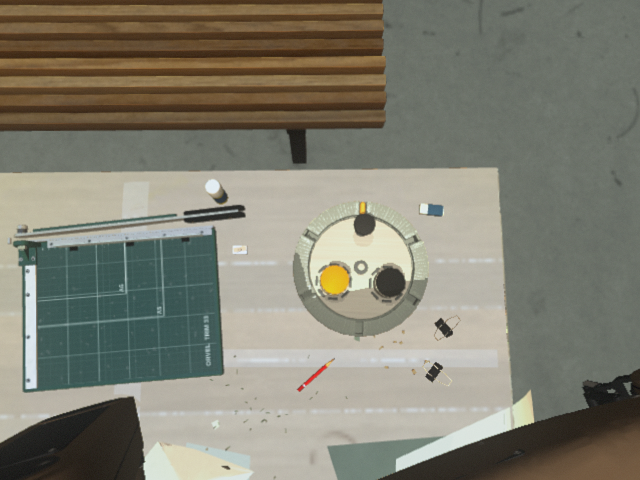

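View pics/wrist0.png

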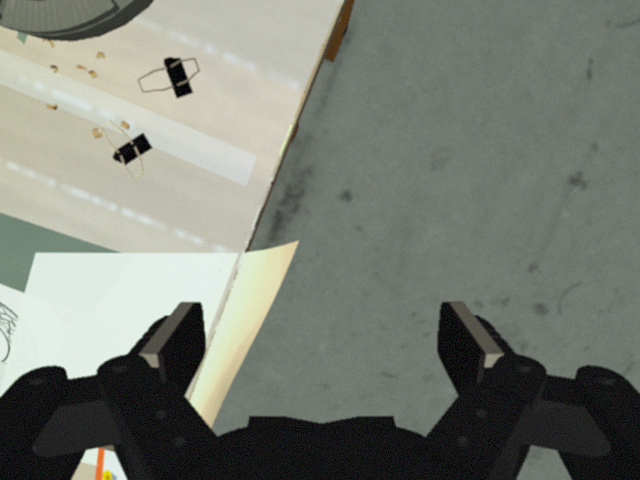

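The top view shows the hub at (361,267), the plunger head at (364,225), the black jar at (390,282), the ochre jar at (335,280) and the start tooth at (362,208). The guillotine lever's end is near (245,210), and in the side view near (296,267). Measuring now.

```bash
cat > h.py <<'E'
import numpy as np,cv2
from plant import get_state, read_camera
def ray(c,u,v):
    K=c['intrinsics'];d=np.array([c['k1'],0,0,0,0.])
    p=cv2.undistortPoints(np.array([[[u,v]]],float),K,d)[0,0]
    R=np.array(c['R']);o=-R.T@c['t'];return o,R.T@np.array([p[0],p[1],1])
def plane(c,u,v,z):
    o,d=ray(c,u,v);return o+d*(z-o[2])/d[2]
def tri(c1,p1,c2,p2):
    o1,d1=ray(c1,*p1);o2,d2=ray(c2,*p2)
    s=np.linalg.lstsq(np.c_[d1,-d2],o2-o1,rcond=None)[0]
    a=o1+d1*s[0];b=o2+d2*s[1];return (a+b)/2,np.linalg.norm(a-b)
def proj(c,X):
    R=np.array(c['R']);r=cv2.Rodrigues(R)[0]
    return cv2.projectPoints(np.array(X,float).reshape(-1,3),r,np.array(c['t'],float),c['intrinsics'],np.array([c['k1'],0,0,0.]))[0].reshape(-1,2)
def blobs(m,x0,y0,x1,y1,amin=40):
    n,l,st,ce=cv2.connectedComponentsWithStats(m[y0:y1,x0:x1].astype(np.uint8))
    for i in range(1,n):
        if st[i,4]>=amin: print(' blob',st[i]+np.array([x0,y0,0,0,0]),ce[i]+[x0,y0])
E
python3 - <<'E'
from h import *
t=read_camera('top');s=read_camera('side')
f=t['frame'].astype(int);v=f.max(2)
print('dark');blobs(v<70,290,195,435,345)
hsv=cv2.cvtColor(t['frame'],cv2.COLOR_RGB2HSV).astype(int)
print('ochre');blobs((hsv[...,1]>150)&(v>120),290,195,435,345)
g=s['frame'].astype(int);vs=g.max(2)
print('side dark');blobs(vs<60,270,215,420,310,15)
hs=cv2.cvtColor(s['frame'],cv2.COLOR_RGB2HSV).astype(int)
print('side ochre');blobs((hs[...,1]>150)&(vs>120),270,215,420,310,15)
cv2.imwrite('pics/tz.png',cv2.resize(t['frame'][180:350,170:450,::-1],None,fx=2.8,fy=2.8,interpolation=cv2.INTER_CUBIC))
cv2.imwrite('pics/sz.png',cv2.resize(s['frame'][210:360,230:430,::-1],None,fx=4,fy=4,interpolation=cv2.INTER_CUBIC))
E
```

```text
dark
 blob [376 268  29  29 617] [390.22528363 282.02917342]
ochre
 blob [360 202   5  12  55] [362.01818182 207.78181818]
 blob [321 265  28  29 640] [334.271875  279.1953125]
side dark
 blob [340 221  21  11 195] [350.04102564 226.46666667]
 blob [296 232  17   9 126] [303.38888889 235.8015873 ]
 blob [408 237  12   7  55] [413.94545455 239.87272727]
 blob [290 266   9  44 157] [293.65605096 287.8089172 ]
 blob [298 266   9  44 120] [302.11666667 288.46666667]
side ochre
 blob [342 238  24  15 294] [353.35714286 244.71428571]
 blob [346 256  19   4  31] [354.96774194 257.93548387]
```

View pics/tz.png

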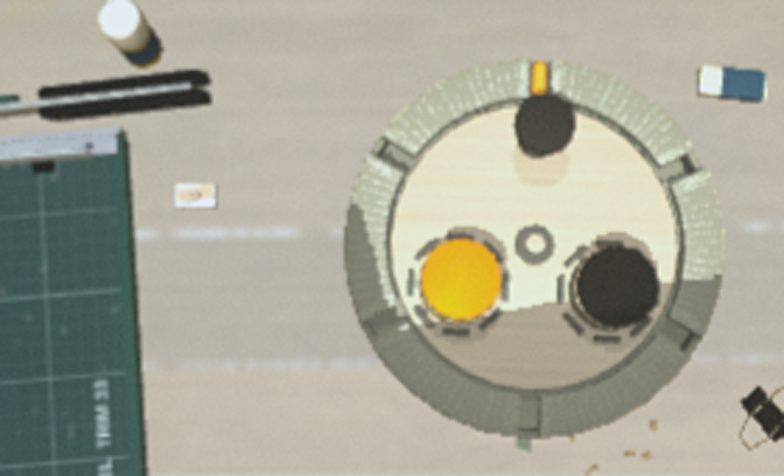

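View pics/sz.png

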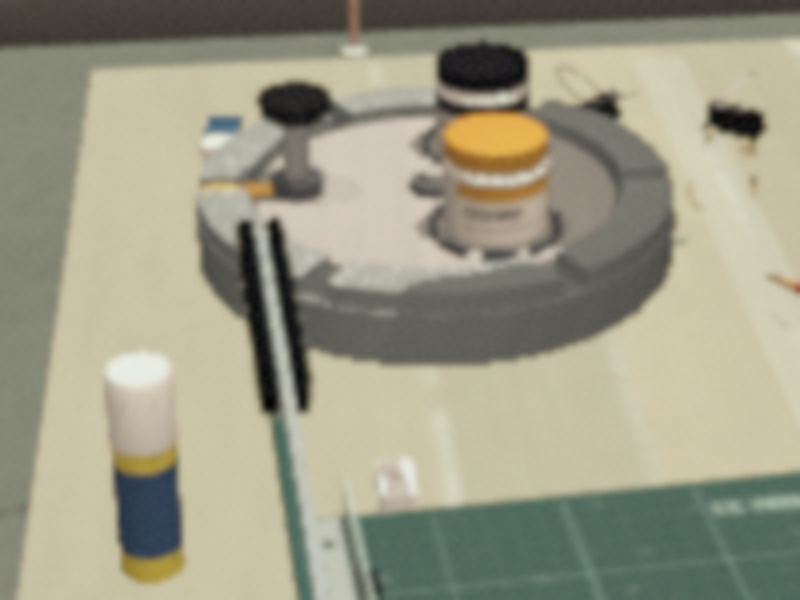

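Run:
```python
from h import *
t=read_camera('top');s=read_camera('side')
v=t['frame'].max(2);blobs(v<80,340,205,385,245)
P=plane(t,364.6,224.6,.086);H=plane(t,361.1,267.1,.045);T=plane(t,362,207.8,.035)
B=plane(t,390.2,282,.084);O=plane(t,334.3,279.2,.084)
print('P',P,'H',H,'T',T,'B',B,'O',O)
print('rPH',np.hypot(*(P-H)[:2]),'rB',np.hypot(*(B-H)[:2]),np.hypot(*(O-H)[:2]))
a=lambda X:np.degrees(np.arctan2(X[1]-H[1],X[0]-H[0]))
print([a(X) for X in(P,T,B,O)])
# drum centre from ring blob: fit outer
for nm,p,q in(('plunger',(364.6,224.6),(303.4,235)),('ochre',(334.3,279.2),(353.9,242)),('lever',(245,210),(295.5,265.5)),('lever2',(185,215),(301,312)),('glue',(212,186),(265,303))):
    print(nm,tri(t,p,s,q))
print('notches',[plane(t,170+x/2.8,180+y/2.8,.04)[:2] for x,y in((390,150),(683,166),(375,325),(690,335),(530,408))])
```

```text
blob [354 214  21  21 327] [363.90825688 223.65137615]
P [ 0.48046333 -0.31942042  0.086     ] H [ 0.41518455 -0.31568819  0.045     ] T [ 0.51851237 -0.3206845   0.035     ] B [ 0.38720771 -0.3581336   0.084     ] O [ 0.39282267 -0.26882252  0.084     ]
rPH 0.06538538757248707 rB 0.05083616437870992 0.05192730540892037
[np.float64(-3.272250217330041), np.float64(-2.768322286409871), np.float64(-123.3898776219637), np.float64(115.50806230378767)]
plunger (array([ 0.48194484, -0.31994613,  0.08145117]), np.float64(0.0014069446605453125))
ochre (array([ 0.39301246, -0.26881106,  0.08554636]), np.float64(0.0005955625277495851))
lever (array([ 0.50086953, -0.12927977,  0.11442467]), np.float64(0.0008068082846047604))
lever2 (array([ 0.49726601, -0.03033319,  0.09333761]), np.float64(0.002436022903938962))
glue (array([ 0.54720775, -0.0716124 ,  0.0855767 ]), np.float64(0.0008322481101601028))
notches [array([ 0.47398859, -0.22937237]), array([ 0.46188465, -0.40705816]), array([ 0.36822843, -0.21916722]), array([ 0.35988907, -0.4072714 ]), array([ 0.3180269, -0.3106464])]
```

Everything agrees: the plunger radius measures 65.4 mm (66 given), both jars sit at 51–52 mm, and the tooth is at −3°. Next I shut the gripper and yaw so that tool x lies along the tangent near the end of the turn.

```bash
python3 -m jog '[{"grip":1,"rz":-6.4},{"grip":1,"rz":-6.4},{"grip":1,"rz":-6.4},{"grip":1,"rz":-6.4},{"grip":1,"rz":-6.4},{"grip":1}]'
cat >> h.py <<'E'
from scipy.spatial.transform import Rotation
def to(x,y,z=None):
    s=get_state();R=Rotation.from_quat(s['tcp_rot']).as_matrix();p=np.array(s['eef_pos'])
    d=np.array([x,y,p[2] if z is None else z])-p
    print('t',round(s['time'],2),'pos',p.round(4),'F',np.array(s['contact_force']).round(2),'xax',R[:,0].round(3),'zax',R[:,2].round(3),'op',round(s['opening'],2))
    print('delta tool mm',(R.T@d*1000).round(1))
E
python3 -c "
from h import *
to(.481,-.319,.323)"
```

```text
t 0.35 pos [ 0.2603 -0.6227  0.4044] F [-0.39 -0.01  0.53] xax [ 0.386 -0.923 -0.001] zax [-0.     0.001 -1.   ] op 1.0
delta tool mm [-195.1 -320.8   81.5]$[0]: bad value
```

```bash
python3 -m jog '[{"grip":1.0,"x":0,"y":0,"z":0,"rx":0,"ry":0,"rz":-6.4},{"grip":1.0,"x":0,"y":0,"z":0,"rx":0,"ry":0,"rz":-6.4},{"grip":1.0,"x":0,"y":0,"z":0,"rx":0,"ry":0,"rz":-6.4},{"grip":1.0,"x":0,"y":0,"z":0,"rx":0,"ry":0,"rz":-6.4},{"grip":1.0,"x":0,"y":0,"z":0,"rx":0,"ry":0,"rz":-6.4}]'
python3 -c "
from h import *
to(.481,-.319,.323)"
```

```text
time: 0.77
eef_pos: [0.2603, -0.6228, 0.4047]
tcp_rot: [0.954, -0.301, -0.0, -0.0]
contact_force: [0.5, 0.3, 0.5]
opening: 0.303
t 0.77 pos [ 0.2603 -0.6228  0.4047] F [0.49 0.3  0.52] xax [ 0.819 -0.574 -0.   ] zax [-0.  0. -1.] op 0.3
delta tool mm [   6.6 -375.4   81.7]
```

```bash
python3 -m jog '[{"grip":1.0,"x":1,"y":-36,"z":0,"rx":0,"ry":0,"rz":0},{"grip":1.0,"x":1,"y":-36,"z":0,"rx":0,"ry":0,"rz":0},{"grip":1.0,"x":1,"y":-36,"z":5,"rx":0,"ry":0,"rz":0},{"grip":1.0,"x":1,"y":-36,"z":10,"rx":0,"ry":0,"rz":0},{"grip":1.0,"x":1,"y":-36,"z":10,"rx":0,"ry":0,"rz":0},{"grip":1.0,"x":1,"y":-36,"z":10,"rx":0,"ry":0,"rz":0},{"grip":1.0,"x":1,"y":-36,"z":10,"rx":0,"ry":0,"rz":0},{"grip":1.0,"x":0,"y":-36,"z":10,"rx":0,"ry":0,"rz":0}]'
python3 -c "
from h import *
to(.481,-.319,.323)"
```

```text
time: 1.43
eef_pos: [0.4333, -0.3903, 0.3496]
tcp_rot: [0.953, -0.303, 0.0, 0.0]
contact_force: [1.2, -0.1, -0.3]
opening: -0.0
t 1.43 pos [ 0.4333 -0.3903  0.3496] F [ 1.16 -0.05 -0.3 ] xax [ 0.816 -0.578  0.001] zax [ 0.001 -0.001 -1.   ] op -0.0
delta tool mm [ -2.4 -85.8  26.5]
```

```bash
python3 -m jog '[{"grip":1.0,"x":-1,"y":-29,"z":9,"rx":0,"ry":0,"rz":0},{"grip":1.0,"x":-1,"y":-29,"z":9,"rx":0,"ry":0,"rz":0},{"grip":1.0,"x":0,"y":-28,"z":9,"rx":0,"ry":0,"rz":0},{"grip":1.0,"x":0,"y":0,"z":0,"rx":0,"ry":0,"rz":0},{"grip":1.0,"x":0,"y":0,"z":0,"rx":0,"ry":0,"rz":0}]'
python3 - <<'E'
from h import *
to(.481,-.319,.323)
for n in('side','top','wrist'):
    c=read_camera(n);cv2.imwrite(f'pics/{n}1.png',c['frame'][:,:,::-1])
    p=proj(c,[[.481,-.319,.086],[.415,-.3155,.045]]);print(n,p)
E
```

```text
time: 1.85
eef_pos: [0.4811, -0.3193, 0.3221]
tcp_rot: [0.953, -0.302, -0.001, -0.0]
contact_force: [0.9, 1.0, 0.5]
opening: 0.001
t 1.85 pos [ 0.4811 -0.3193  0.3221] F [0.86 1.04 0.47] xax [ 0.818 -0.576 -0.001] zax [-0.001  0.001 -1.   ] op 0.0
delta tool mm [-0.2 -0.2 -0.9]
side [[304.20849477 233.01798336]
 [339.41742196 251.87070358]]
top [[364.33197475 224.27657378]
 [360.9906413  267.21107313]]
wrist [[316.9024074  253.35675066]
 [234.38125842 284.42644251]]
```

View pics/wrist1.png

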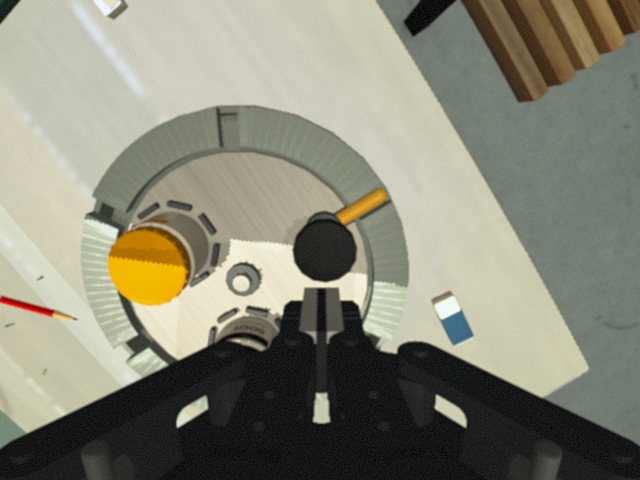

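View pics/side1.png

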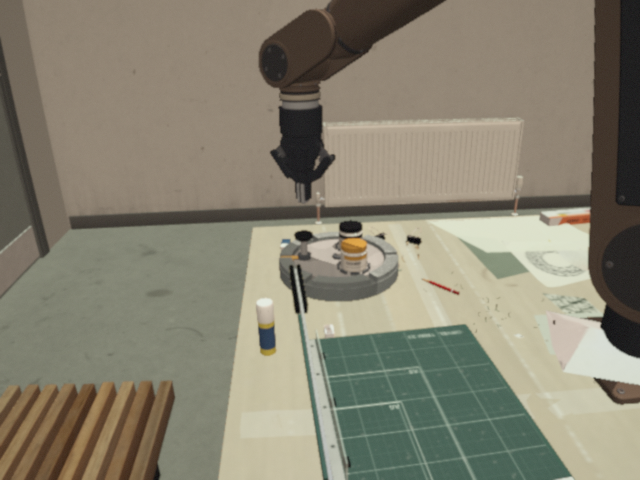

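The plunger is 6 px off its prediction in the wrist view, about 4 mm. That is acceptable on a 36 mm head. Descending now.

```bash
python3 -m jog '[{"grip":1.0,"x":0,"y":0,"z":25,"rx":0,"ry":0,"rz":0},{"grip":1.0,"x":0,"y":0,"z":20,"rx":0,"ry":0,"rz":0},{"grip":1.0,"x":0,"y":0,"z":10,"rx":0,"ry":0,"rz":0},{"grip":1.0,"x":0,"y":0,"z":0,"rx":0,"ry":0,"rz":0},{"grip":1.0,"x":0,"y":0,"z":0,"rx":0,"ry":0,"rz":0}]'
python3 -m jog '[{"grip":1.0,"x":0,"y":0,"z":5,"rx":0,"ry":0,"rz":0},{"grip":1.0,"x":0,"y":0,"z":5,"rx":0,"ry":0,"rz":0},{"grip":1.0,"x":0,"y":0,"z":0,"rx":0,"ry":0,"rz":0}]'
python3 - <<'E'
from h import *
to(.481,-.319,.323)
for n in('wrist',):
    c=read_camera(n);cv2.imwrite(f'pics/{n}2.png',c['frame'][:,:,::-1])
E
```

```text
time: 2.42
eef_pos: [0.4802, -0.3213, 0.2678]
tcp_rot: [0.953, -0.304, -0.0, -0.0]
contact_force: [1.2, 0.2, 0.1]
opening: 0.003
time: 2.67
eef_pos: [0.4809, -0.321, 0.2583]
tcp_rot: [0.953, -0.304, 0.001, 0.0]
contact_force: [0.6, -0.6, 3.1]
opening: 0.002
t 2.67 pos [ 0.4809 -0.321   0.2583] F [ 0.57 -0.59  3.07] xax [ 0.816 -0.578  0.003] zax [ 0.002 -0.002 -1.   ] op 0.0
delta tool mm [ -0.9  -1.6 -64.7]
```

View pics/wrist2.png

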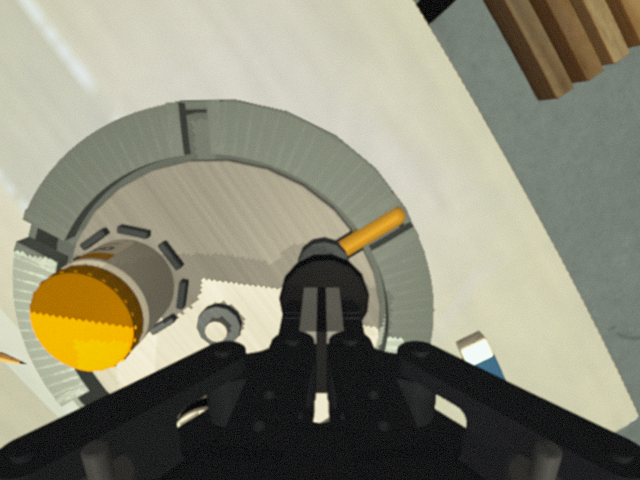

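Contact at TCP z ≈ 0.258 with 3 N, as expected from the spring. Pressing in.

```bash
python3 -m jog '[{"grip":1.0,"x":0,"y":0,"z":5,"rx":0,"ry":0,"rz":0},{"grip":1.0,"x":0,"y":0,"z":5,"rx":0,"ry":0,"rz":0},{"grip":1.0,"x":0,"y":0,"z":4,"rx":0,"ry":0,"rz":0},{"grip":1.0,"x":0,"y":0,"z":2,"rx":0,"ry":0,"rz":0},{"grip":1.0,"x":0,"y":0,"z":0,"rx":0,"ry":0,"rz":0},{"grip":1.0,"x":0,"y":0,"z":0,"rx":0,"ry":0,"rz":0}]'
```

```text
time: 3.22
eef_pos: [0.4812, -0.3212, 0.2434]
tcp_rot: [0.953, -0.303, 0.001, 0.001]
contact_force: [-1.3, 0.4, 8.7]
opening: -0.001
```

Run:
```python
from h import *
R=Rotation.from_quat(get_state()['tcp_rot']).as_matrix()
p=np.array([.4812,-.3212]);H=np.array([.415,-.3155])
d=p-H
for k in range(1,14):
    a=np.radians(4*k-0);b=np.radians(4*(k-1))
    f=lambda a:np.array([[np.cos(a),-np.sin(a)],[np.sin(a),np.cos(a)]])@d
    q=f(a)-f(b);print(4*k,(R[:2,:2].T@q*1000).round(1),(f(a)+H).round(4))
```

```text
4 [-2.5 -3.9] [ 0.4814 -0.3166]
8 [-2.8 -3.7] [ 0.4813 -0.3119]
12 [-3.  -3.5] [ 0.4809 -0.3073]
16 [-3.2 -3.3] [ 0.4802 -0.3027]
20 [-3.5 -3.1] [ 0.4792 -0.2982]
24 [-3.7 -2.8] [ 0.4778 -0.2938]
28 [-3.9 -2.6] [ 0.4761 -0.2895]
32 [-4.  -2.3] [ 0.4742 -0.2853]
36 [-4.2 -2. ] [ 0.4719 -0.2812]
40 [-4.3 -1.7] [ 0.4694 -0.2773]
44 [-4.4 -1.4] [ 0.4666 -0.2736]
48 [-4.5 -1.1] [ 0.4635 -0.2701]
52 [-4.6 -0.8] [ 0.4602 -0.2668]
```

```bash
python3 -m jog '[{"grip":1.0,"x":0,"y":0,"z":0.7,"rx":0,"ry":0,"rz":0},{"grip":1.0,"x":-2.5,"y":-3.9,"z":0,"rx":0,"ry":0,"rz":0},{"grip":1.0,"x":-2.8,"y":-3.7,"z":0,"rx":0,"ry":0,"rz":0},{"grip":1.0,"x":-3,"y":-3.5,"z":0,"rx":0,"ry":0,"rz":0},{"grip":1.0,"x":-3.2,"y":-3.3,"z":0,"rx":0,"ry":0,"rz":0},{"grip":1.0,"x":-3.5,"y":-3.1,"z":0,"rx":0,"ry":0,"rz":0},{"grip":1.0,"x":0,"y":0,"z":0,"rx":0,"ry":0,"rz":0}]'
python3 - <<'E'
from h import *
to(.4792,-.2982,.2430)
for n in('wrist','top'):
    c=read_camera(n);cv2.imwrite(f'pics/{n}3.png',c['frame'][:,:,::-1])
E
```

```text
time: 3.8
eef_pos: [0.4794, -0.298, 0.2434]
tcp_rot: [0.953, -0.303, 0.002, 0.001]
contact_force: [-0.7, -0.6, 10.3]
opening: -0.004
t 3.8 pos [ 0.4794 -0.298   0.2434] F [-0.71 -0.61 10.28] xax [ 0.816 -0.578  0.005] zax [ 0.003 -0.003 -1.   ] op -0.0
delta tool mm [-0.   0.2  0.4]
```

View pics/wrist3.png

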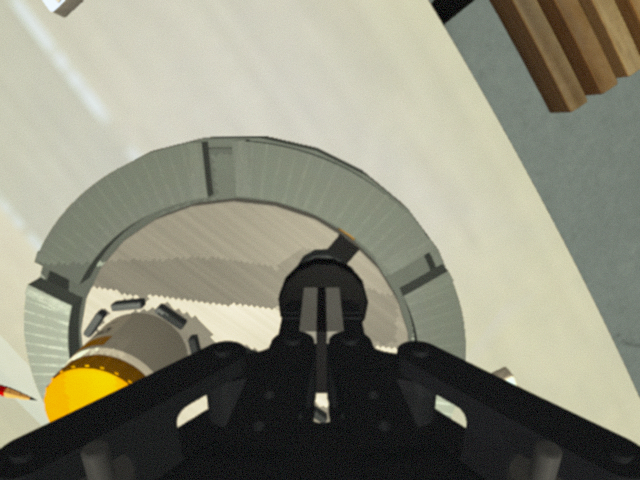

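View pics/top3.png

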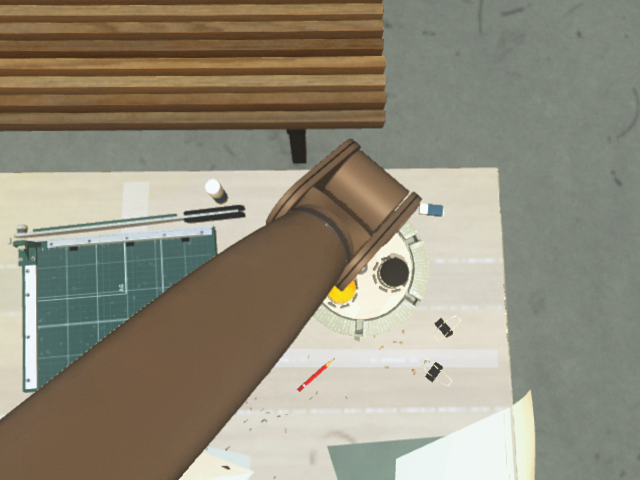

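The friction drag works with no slip: the tooth is under the rim and the head has turned about 20° with the finger. Continuing to about 48°.

```bash
python3 -m jog '[{"grip":1.0,"x":-3.7,"y":-2.8,"z":0,"rx":0,"ry":0,"rz":0},{"grip":1.0,"x":-3.9,"y":-2.6,"z":0,"rx":0,"ry":0,"rz":0},{"grip":1.0,"x":-4,"y":-2.3,"z":0,"rx":0,"ry":0,"rz":0},{"grip":1.0,"x":-4.2,"y":-2,"z":0,"rx":0,"ry":0,"rz":0},{"grip":1.0,"x":-4.3,"y":-1.7,"z":0,"rx":0,"ry":0,"rz":0},{"grip":1.0,"x":-4.4,"y":-1.4,"z":0,"rx":0,"ry":0,"rz":0},{"grip":1.0,"x":-4.5,"y":-1.1,"z":0,"rx":0,"ry":0,"rz":0},{"grip":1.0,"x":0,"y":0,"z":0,"rx":0,"ry":0,"rz":0}]'
python3 - <<'E'
from h import *
to(.4635,-.2701,.2430)
for n in('wrist','side'):
    c=read_camera(n);cv2.imwrite(f'pics/{n}4.png',c['frame'][:,:,::-1] if n=='wrist' else cv2.resize(c['frame'][160:310,230:430,::-1],None,fx=4,fy=4))
E
```

```text
time: 4.57
eef_pos: [0.4637, -0.2701, 0.2434]
tcp_rot: [0.953, -0.303, 0.002, 0.001]
contact_force: [-0.2, 0.0, 10.6]
opening: 0.002
t 4.57 pos [ 0.4637 -0.2701  0.2434] F [-0.21  0.04 10.58] xax [ 0.816 -0.578  0.005] zax [ 0.004 -0.004 -1.   ] op 0.0
delta tool mm [-0.1  0.1  0.4]
```

View pics/wrist4.png

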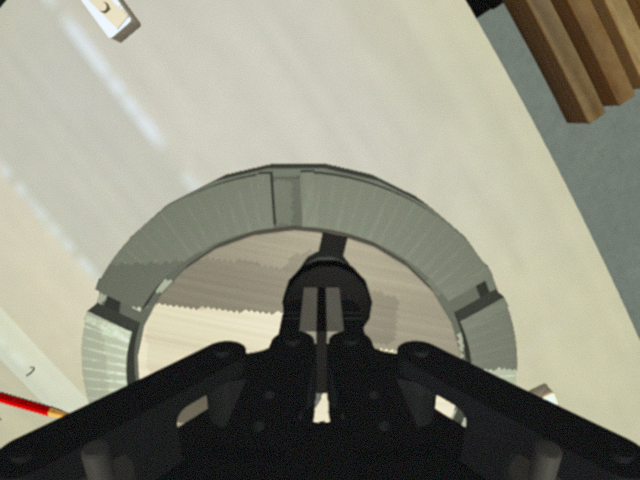

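View pics/side4.png

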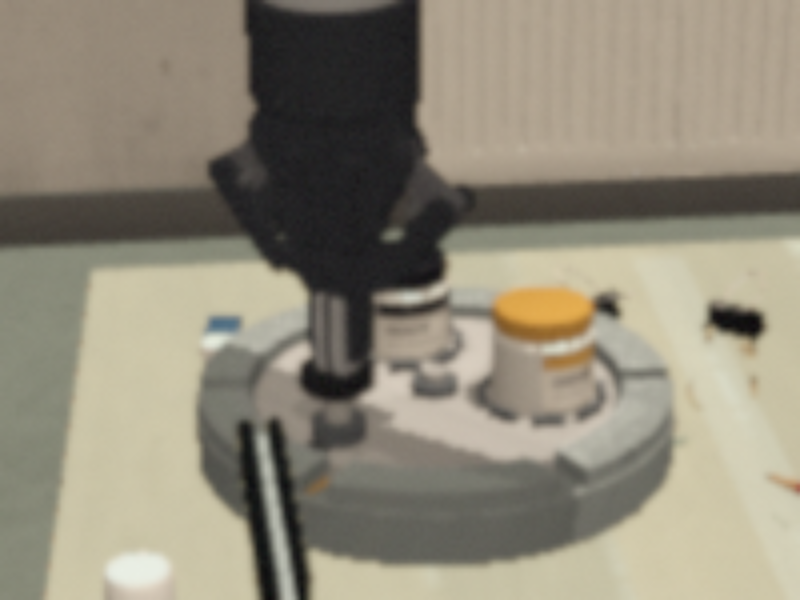

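The table is at about 46–47°, with slight slip (the head centre is 4 px behind the fingertip). I'll lift off, go to the trailing side of the head and push its rim gently until the tooth springs up.

```bash
python3 -m jog '[{"grip":1.0,"x":0,"y":0,"z":-12,"rx":0,"ry":0,"rz":0},{"grip":1.0,"x":0,"y":0,"z":-15,"rx":0,"ry":0,"rz":0},{"grip":1.0,"x":0,"y":0,"z":-8,"rx":0,"ry":0,"rz":0},{"grip":1.0,"x":20,"y":0,"z":0,"rx":0,"ry":0,"rz":0},{"grip":1.0,"x":22,"y":0,"z":0,"rx":0,"ry":0,"rz":0},{"grip":1.0,"x":0,"y":0,"z":0,"rx":0,"ry":0,"rz":0}]'
python3 - <<'E'
from h import *
to(.4637,-.2701,.2365)
for n in('wrist','side'):
    c=read_camera(n);cv2.imwrite(f'pics/{n}5.png',c['frame'][:,:,::-1] if n=='wrist' else cv2.resize(c['frame'][160:310,230:430,::-1],None,fx=4,fy=4))
    print(proj(c,[[.415,-.3155,.045],[.463,-.2702,.077]]))
E
```

```text
time: 5.17
eef_pos: [0.4987, -0.2952, 0.2764]
tcp_rot: [0.953, -0.304, 0.001, 0.0]
contact_force: [-0.2, 0.3, 0.2]
opening: -0.001
t 5.17 pos [ 0.4987 -0.2952  0.2764] F [-0.23  0.27  0.22] xax [ 0.816 -0.578  0.003] zax [ 0.002 -0.002 -1.   ] op -0.0
delta tool mm [-43.1  -0.2  39.8]
[[221.14842634 365.68744069]
 [221.7945062  284.03382574]]
[[339.41742196 251.87070358]
 [315.36379679 247.78250457]]
```

View pics/wrist5.png

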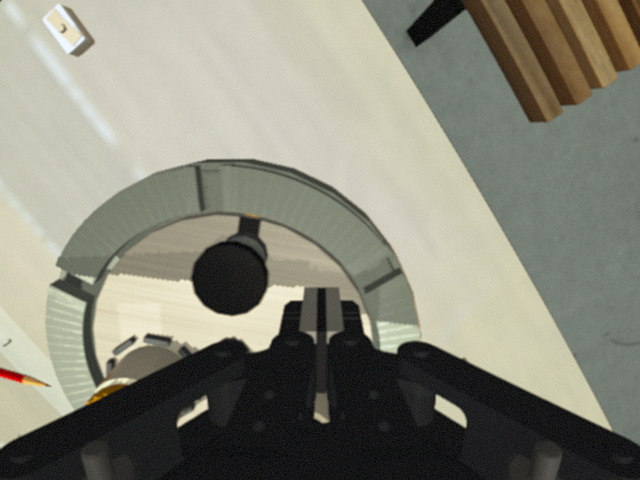

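View pics/side5.png

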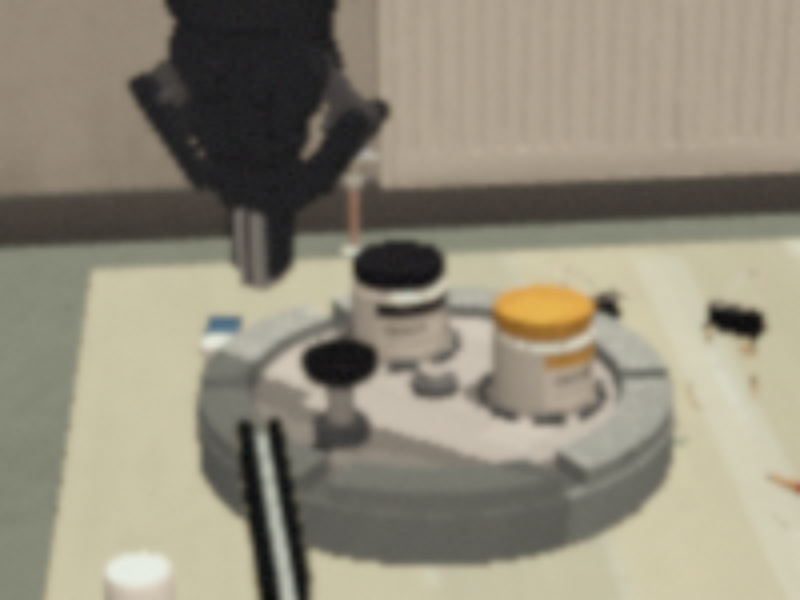

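The plunger is held at about 9 mm under the rim, its head where I predicted ((230,277) against (222,284), the same calibration offset as before). Descending beside it.

```bash
python3 -m jog '[{"grip":1.0,"x":0,"y":0,"z":16,"rx":0,"ry":0,"rz":0},{"grip":1.0,"x":0,"y":0,"z":16,"rx":0,"ry":0,"rz":0},{"grip":1.0,"x":0,"y":0,"z":8,"rx":0,"ry":0,"rz":0},{"grip":1.0,"x":-5,"y":0,"z":0,"rx":0,"ry":0,"rz":0},{"grip":1.0,"x":-4,"y":0,"z":0,"rx":0,"ry":0,"rz":0},{"grip":1.0,"x":0,"y":0,"z":0,"rx":0,"ry":0,"rz":0}]'
python3 -m jog '[{"grip":1.0,"x":-2,"y":0,"z":0,"rx":0,"ry":0,"rz":0},{"grip":1.0,"x":-2,"y":0,"z":0,"rx":0,"ry":0,"rz":0},{"grip":1.0,"x":0,"y":0,"z":0,"rx":0,"ry":0,"rz":0}]'
python3 - <<'E'
from h import *
to(.463,-.2702,.2365)
for n in('wrist','side'):
    c=read_camera(n);cv2.imwrite(f'pics/{n}6.png',c['frame'][:,:,::-1] if n=='wrist' else cv2.resize(c['frame'][160:310,230:430,::-1],None,fx=4,fy=4))
E
```

```text
time: 5.77
eef_pos: [0.4897, -0.2885, 0.2365]
tcp_rot: [0.953, -0.303, 0.002, 0.001]
contact_force: [2.1, -2.0, -2.2]
opening: -0.001
time: 6.02
eef_pos: [0.4873, -0.2865, 0.2375]
tcp_rot: [0.953, -0.304, 0.004, 0.001]
contact_force: [5.8, -1.7, -3.9]
opening: 0.001
t 6.02 pos [ 0.4873 -0.2865  0.2375] F [ 5.84 -1.7  -3.89] xax [ 0.815 -0.579  0.008] zax [ 0.007 -0.004 -1.   ] op 0.0
delta tool mm [-29.3   0.8   0.8]
```

View pics/wrist6.png

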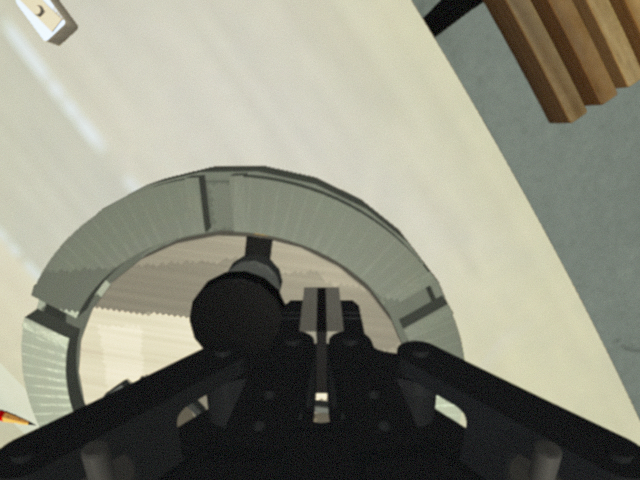

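View pics/side6.png

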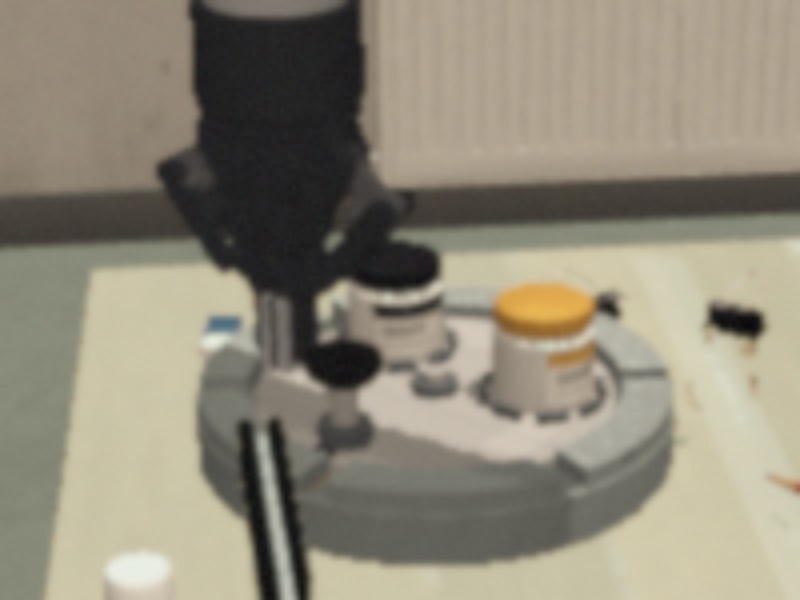

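Contact is made and the head is starting to move at about 6 N. Continuing gently.

```bash
python3 -m jog '[{"grip":1.0,"x":-1.3,"y":0,"z":0,"rx":0,"ry":0,"rz":0},{"grip":1.0,"x":-1.3,"y":0,"z":0,"rx":0,"ry":0,"rz":0},{"grip":1.0,"x":-1.3,"y":0,"z":0,"rx":0,"ry":0,"rz":0},{"grip":1.0,"x":-1.3,"y":0,"z":0,"rx":0,"ry":0,"rz":0},{"grip":1.0,"x":0,"y":0,"z":0,"rx":0,"ry":0,"rz":0}]'
python3 - <<'E'
from h import *
to(.463,-.2702,.2365)
for n in('wrist','side'):
    c=read_camera(n);cv2.imwrite(f'pics/{n}7.png',c['frame'][:,:,::-1] if n=='wrist' else cv2.resize(c['frame'][160:310,230:430,::-1],None,fx=4,fy=4))
E
```

```text
time: 6.53
eef_pos: [0.4826, -0.2832, 0.2376]
tcp_rot: [0.953, -0.303, 0.001, 0.0]
contact_force: [2.7, 0.6, 3.1]
opening: -0.0
t 6.53 pos [ 0.4826 -0.2832  0.2376] F [2.74 0.57 3.15] xax [ 0.816 -0.578  0.003] zax [ 0.002 -0.001 -1.   ] op -0.0
delta tool mm [-23.5   0.8   1. ]
```

View pics/wrist7.png

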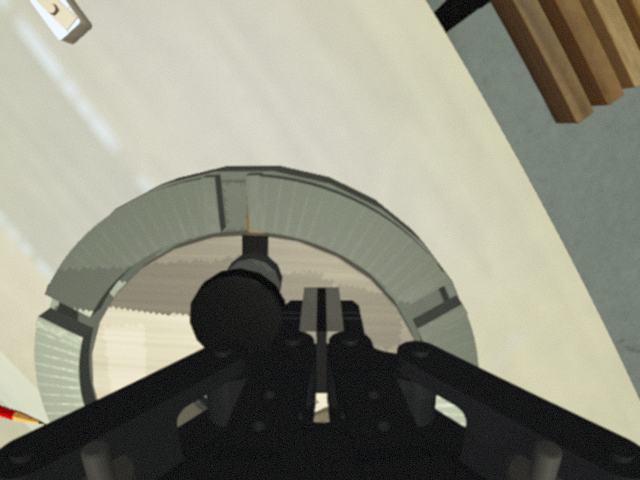

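View pics/side7.png

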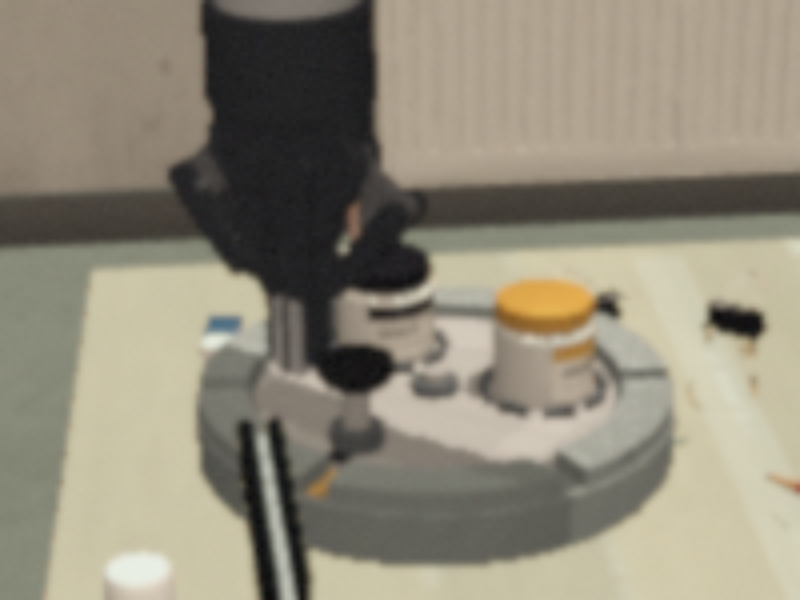

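Working well: the tooth's orange edge is entering the notch at (248,222), with the notch centre near (233,210). About 5 mm is left at the head.

```bash
python3 -m jog '[{"grip":1.0,"x":-1,"y":0,"z":0,"rx":0,"ry":0,"rz":0},{"grip":1.0,"x":-1,"y":0,"z":0,"rx":0,"ry":0,"rz":0},{"grip":1.0,"x":-1,"y":0,"z":0,"rx":0,"ry":0,"rz":0},{"grip":1.0,"x":-1,"y":0,"z":0,"rx":0,"ry":0,"rz":0},{"grip":1.0,"x":0,"y":0,"z":0,"rx":0,"ry":0,"rz":0}]'
python3 - <<'E'
from h import *
to(.463,-.2702,.2365)
for n in('wrist','side'):
    c=read_camera(n);cv2.imwrite(f'pics/{n}8.png',c['frame'][:,:,::-1] if n=='wrist' else cv2.resize(c['frame'][160:310,230:430,::-1],None,fx=4,fy=4))
E
```

```text
time: 7.05
eef_pos: [0.4783, -0.2806, 0.2352]
tcp_rot: [0.953, -0.303, -0.001, -0.0]
contact_force: [1.0, 0.3, -0.8]
opening: 0.0
t 7.05 pos [ 0.4783 -0.2806  0.2352] F [ 1.04  0.3  -0.82] xax [ 0.816 -0.578 -0.002] zax [-0.002  0.001 -1.   ] op 0.0
delta tool mm [-18.5   0.4  -1.3]
```

View pics/wrist8.png

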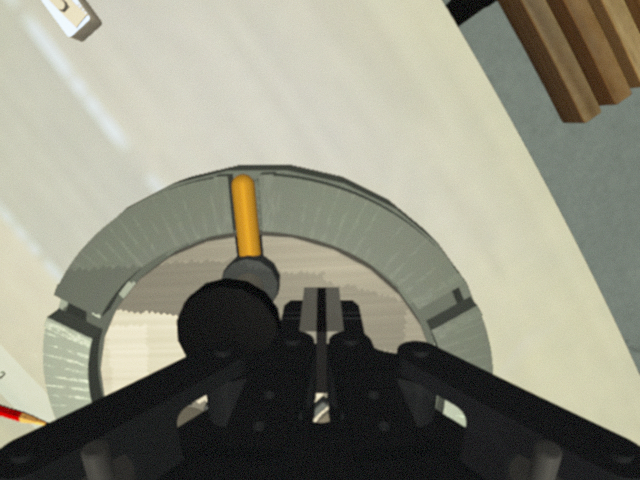

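View pics/side8.png

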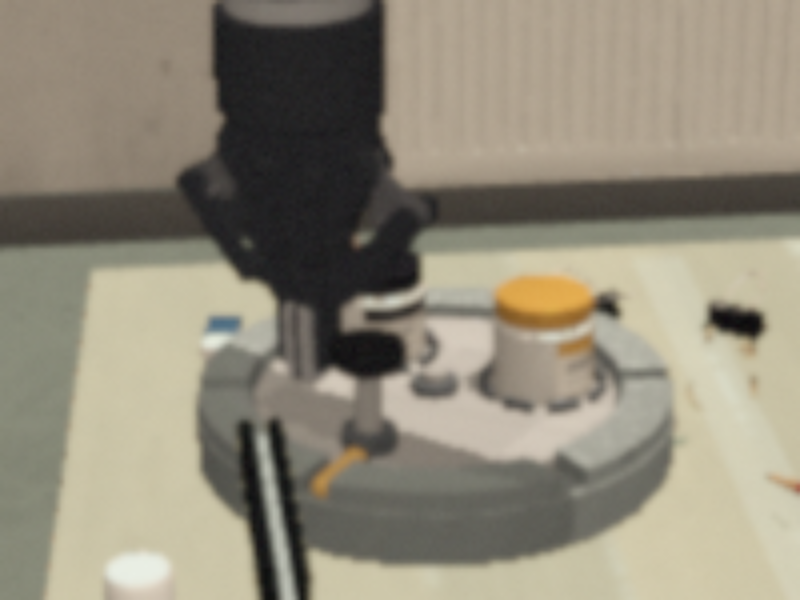

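The tooth has sprung up into the next notch (orange, (245,215) in the wrist view). Backing off and rising clear.

```bash
python3 -m jog '[{"grip":1.0,"x":8,"y":0,"z":0,"rx":0,"ry":0,"rz":0},{"grip":1.0,"x":14,"y":0,"z":0,"rx":0,"ry":0,"rz":0},{"grip":1.0,"x":5,"y":0,"z":-15,"rx":0,"ry":0,"rz":0},{"grip":1.0,"x":0,"y":0,"z":-35,"rx":0,"ry":0,"rz":0},{"grip":1.0,"x":0,"y":0,"z":-35,"rx":0,"ry":0,"rz":0},{"grip":1.0,"x":0,"y":0,"z":-25,"rx":0,"ry":0,"rz":0},{"grip":1.0,"x":0,"y":0,"z":0,"rx":0,"ry":0,"rz":0}]'
python3 -m jog '[{"grip":1.0,"x":0,"y":35,"z":0,"rx":0,"ry":0,"rz":0},{"grip":1.0,"x":0,"y":36,"z":0,"rx":0,"ry":0,"rz":0},{"grip":1.0,"x":0,"y":36,"z":0,"rx":0,"ry":0,"rz":0},{"grip":1.0,"x":0,"y":36,"z":0,"rx":0,"ry":0,"rz":0},{"grip":1.0,"x":0,"y":36,"z":0,"rx":0,"ry":0,"rz":0},{"grip":1.0,"x":0,"y":36,"z":0,"rx":0,"ry":0,"rz":0},{"grip":1.0,"x":0,"y":25,"z":0,"rx":0,"ry":0,"rz":0},{"grip":1.0,"x":0,"y":0,"z":0,"rx":0,"ry":0,"rz":0}]'
python3 -m jog '[{"grip":1.0,"x":0,"y":0,"z":0,"rx":0,"ry":0,"rz":0},{"grip":1.0,"x":0,"y":0,"z":0,"rx":0,"ry":0,"rz":0}]'
python3 - <<'E'
from h import *
to(.463,-.2702,.2365)
for n in('top','side'):
    c=read_camera(n);f=c['frame'][180:350,170:450] if n=='top' else c['frame'][160:310,230:430]
    cv2.imwrite(f'pics/{n}9.png',cv2.resize(f[...,::-1],None,fx=2.8 if n=='top' else 4,fy=2.8 if n=='top' else 4,interpolation=cv2.INTER_CUBIC))
    hsv=cv2.cvtColor(c['frame'],cv2.COLOR_RGB2HSV).astype(int);v=hsv[...,2]
    if n=='top':
        print('dark');blobs(v<80,290,195,435,345);print('ochre');blobs((hsv[...,1]>150)&(v>100),290,195,435,345,15)
    print(proj(c,[[.4511,-.2603,.086],[.4511,-.2603,.077]]))
E
```

```text
time: 7.73
eef_pos: [0.5028, -0.298, 0.3536]
tcp_rot: [0.953, -0.303, 0.006, 0.002]
contact_force: [0.0, -0.7, 0.6]
opening: 0.003
time: 8.4
eef_pos: [0.3595, -0.4961, 0.3453]
tcp_rot: [0.952, -0.306, -0.0, 0.001]
contact_force: [-0.6, -0.3, -0.7]
opening: 0.001
time: 8.57
eef_pos: [0.3625, -0.4921, 0.3452]
tcp_rot: [0.953, -0.303, -0.0, -0.001]
contact_force: [0.1, 0.3, -0.4]
opening: 0.0
t 8.57 pos [ 0.3625 -0.4921  0.3452] F [ 0.05  0.33 -0.41] xax [ 0.816 -0.578 -0.001] zax [-0.     0.002 -1.   ] op 0.0
delta tool mm [ -46.2 -239.   109. ]
dark
 blob [377 236  28  28 614] [390.58306189 249.4218241 ]
 blob [375 316  60  29 538] [409.17472119 332.01301115]
ochre
 blob [304 232  14  11  70] [310.75714286 236.52857143]
 blob [348 283  29  29 648] [362.11265432 296.86111111]
[[328.40528833 243.02561   ]
 [328.25608631 243.76971037]]
[[322.23667522 245.21982898]
 [322.32922638 249.79744143]]
```

View pics/top9.png

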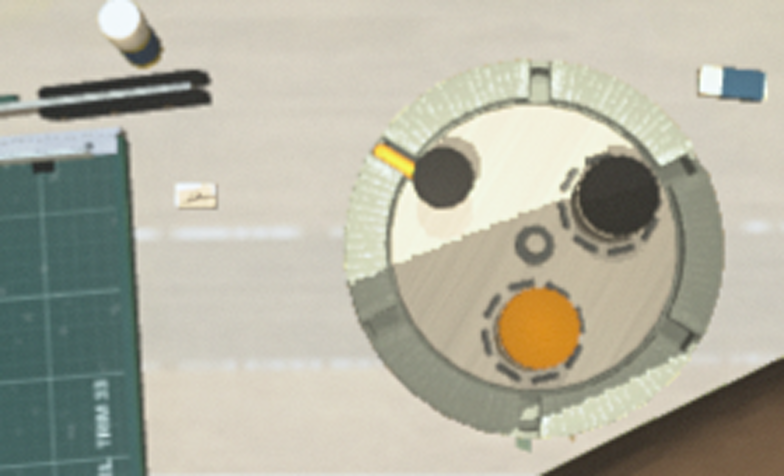

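View pics/side9.png

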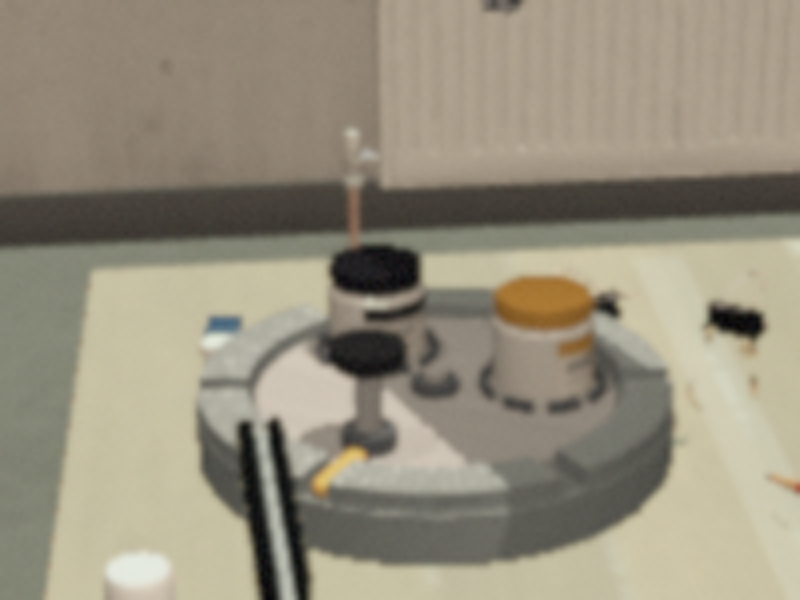

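Run:
```python
from h import *
t=read_camera('top');H=plane(t,361.1,267.1,.045)
a=lambda u,v,z:np.degrees(np.arctan2(*(plane(t,u,v,z)-H)[[1,0]]))
for n,p,q,z in(('black',(390.2,282),(390.6,249.4),.084),('ochre',(334.3,279.2),(362.1,296.9),.084),('tooth',(362,207.8),(310.8,236.5),.035),('head',(364.2,224.2),(170+443/2.8,180+177/2.8),.086)):
    print(n,(a(*q,z)-a(*p,z))%360,np.hypot(*(plane(t,*q,z)-H)[:2]))
from plant import sign_off
sign_off();print('done',get_state()['time'])
```

```text
black 62.08573961269519 0.05107946790513836
ochre 61.032897990018355 0.05120792894995504
tooth 59.74791700676772 0.09996365079159862
head 60.09978912906974 0.06611255768968746
the job is handed in; nothing more can be done
the job is handed in; nothing more can be done
```

The turntable is on its next notch anticlockwise and locked there, and I have handed the job in; no verdict was reported.

I pressed the plunger head in with the shut fingertips: about 15.5 mm of travel, 9–10 N at the end. I turned the table about 47° by fingertip friction, then lifted off. From the trailing side I nudged the head until the tooth sprang up into the notch. The arm then backed off and moved clear; the clock was near 9 s of the 42 s allowed.

**Turn:** the last top view gives 59.7° from the tooth and 60.1° from the plunger head. The jar lids read 61.0° and 62.1°. That disagrees by 1–2°, which I put down to loose seats and pixel error. The tooth visibly sits in the notch.

**Plunger:** in the side view the head is where it should be when fully up, to the eye. I did not measure its travel more exactly than that.

**Jars and bystanders:** both jars look upright in their seats, about 51 mm from the axis. I never steered the arm near them. The glue stick, eraser and sharpener look unmoved.

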